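# Find the full grinding-ball case by tipping and tray it

### The job

One of the three look-alike aluminium cases is full of steel grinding balls, the other two are nearly empty. Find the full one by feel: take a case by the orange bar, raise that end about a centimetre with the other end still resting on the bench, hold it there a second to feel the weight, and lower it again; then carry the full case by its black handle and set it down gently, flat on the floor of the blue tray, and let go. Leave the two light cases standing where they are, never tip a case steeply or press it hard onto the bench, and do not disturb the jar, the beaker or the spatula.

Things in the scene. Friction and masses are not known exactly. Their poses are not given: they have to be found in the camera images.
- table: white laminate laboratory bench, its top at height 0; cases stand directly on it
- tray: blue shallow tray fixed to the bench, room for one case: outside 182 x 102 mm, 22 mm high, walls 5 mm, floor 5 mm thick, so inside 172 x 92 mm (6 mm to spare round a case). Origin: centre of its underside; x along its long side, z up. A case may stand in it either way round.
- case_1: one of three look-alike closed aluminium cases with grey lids: 160 long (x) x 80 wide (y) x 55 mm to the lid's top. Origin: centre of the underside, z up. One, differing every time, is full: 0.84 to 0.99 kg in all; the others weigh 0.27 to 0.37 kg. Weight centred along the length to about 5 mm
- case_1_handle (a point): centre of this case's black carrying handle, across the middle of the lid (along the case's y): flat-sided, 12 mm thick (x), 64 long, 18 high, 48 mm free between its end posts; centre 83 mm above the case's underside, 28 mm above the lid; axes as the case's. The case hangs level from it
- case_1_bar (a point): centre of this case's orange bar, a free-turning roller 10 mm thick, 50 mm long along the case's y between two posts; 86 mm from the case's middle towards its -x end, 83 mm above the underside, 28 mm above the lid; axes as the case's. Raised, the case tips on its far bottom edge, 166 mm away in +x, so the bar also moves 1 mm in +x per 2 mm of rise; lifted straight up the case drags on the bench and the felt weight is false
- case_2: one of three look-alike closed aluminium cases with grey lids: 160 long (x) x 80 wide (y) x 55 mm to the lid's top. Origin: centre of the underside, z up. One, differing every time, is full: 0.84 to 0.99 kg in all; the others weigh 0.27 to 0.37 kg. Weight centred along the length to about 5 mm
- case_2_handle (a point): centre of this case's black carrying handle, across the middle of the lid (along the case's y): flat-sided, 12 mm thick (x), 64 long, 18 high, 48 mm free between its end posts; centre 83 mm above the case's underside, 28 mm above the lid; axes as the case's. The case hangs level from it
- case_2_bar (a point): centre of this case's orange bar, a free-turning roller 10 mm thick, 50 mm long along the case's y between two posts; 86 mm from the case's middle towards its -x end, 83 mm above the underside, 28 mm above the lid; axes as the case's. Raised, the case tips on its far bottom edge, 166 mm away in +x, so the bar also moves 1 mm in +x per 2 mm of rise; lifted straight up the case drags on the bench and the felt weight is false
- case_3: one of three look-alike closed aluminium cases with grey lids: 160 long (x) x 80 wide (y) x 55 mm to the lid's top. Origin: centre of the underside, z up. One, differing every time, is full: 0.84 to 0.99 kg in all; the others weigh 0.27 to 0.37 kg. Weight centred along the length to about 5 mm
- case_3_handle (a point): centre of this case's black carrying handle, across the middle of the lid (along the case's y): flat-sided, 12 mm thick (x), 64 long, 18 high, 48 mm free between its end posts; centre 83 mm above the case's underside, 28 mm above the lid; axes as the case's. The case hangs level from it
- case_3_bar (a point): centre of this case's orange bar, a free-turning roller 10 mm thick, 50 mm long along the case's y between two posts; 86 mm from the case's middle towards its -x end, 83 mm above the underside, 28 mm above the lid; axes as the case's. Raised, the case tips on its far bottom edge, 166 mm away in +x, so the bar also moves 1 mm in +x per 2 mm of rise; lifted straight up the case drags on the bench and the felt weight is false
- jar: amber jar with white cap, 56 mm across, 85 mm high, stands on the bench; bystander. Origin: centre of its underside
- beaker: glass beaker, 66 mm across, 80 mm high, stands on the bench; bystander. Origin: centre of its underside
- spatula: spatula 180 mm long lying on the bench; bystander. x along its length
There are look-alikes about, which are no part of the job. What is shaped like the case_3 but yellow is not meant.

How it is judged:
By the outcome, as a careful person would: the job done as asked, in the order asked, and still so for the second after the job is handed in, with the robot touching nothing.
It also fails if it takes over 72 s, if anything falls off the work surface, if the arm or the gripper's body presses on something with over 40 N, if the wrist force passes 120 N, or if a joint passes its speed limit or range.

### The arm

A 6-joint arm with a two-finger parallel gripper is mounted at the origin on the work surface. World frame = base frame: x ahead of the robot, y to its left, z up, the work surface at z = 0. Lengths are in mm, angles in degrees, forces in N, time in s.
With the tool pointing down it reaches from about 350 to 850 mm from the base axis. Payload 8.1 kg.
Tool frame: the origin (TCP) lies between the finger pads; the fingertips stand 19 mm ahead of it and the grasp point (between the pads) is the TCP (nose_length is the distance from the TCP to the fingertips, in mm); y points along the fingers, x is the direction in which the jaws open and shut, and the axes are right-handed (so a half turn about y gives the same grasp; the last joint's range is limited). The gripper opens to 85 mm and grips with 20 to 120 N. Pads are 22 mm wide; open, the fingers measure 114 mm over their backs; the gripper's body (76 mm by 85 mm) begins 54 mm behind the grasp point. The pads swing forward as they close: fully open they stand 13 mm farther back than shut.
Start: joints at [62.831, 7.471, 85.268, -0, 87.261, -4.893], TCP at [227.426, 555.232, 250.292] pointing down, gripper open.
Joint ranges: [-169.43, 169.43], [-51.17, 129.36], [1.28, 143.12], [-76.62, 256.62], [0, 156.53], [-152.29, 152.29]. Speed limits (degrees/s): [136.94, 136.94, 159.86, 180, 180, 180].

### API

Orientations are given as [roll, pitch, yaw] about the fixed x, y, z axes, in that order (R = Rz(yaw) Ry(pitch) Rx(roll)).
In Python, from bench import sense, snapshot, camera_info, hand_in, nose_length gives the robot as it stands.
- The arm moves only by the tool arm_command, never from a script. Its argument "commands" is a list of rows, each a list of 3 entries, a list of its own where there are three numbers: the opening in per cent of the stroke, from 0 (shut) to 100 (fully open), then the shift along the world's x, y, z in units of 30 mm (1.0 is 30 mm), then the turn, a rotation vector about the world's x, y, z in degrees. A call has 1 to 5 rows; each row shifts and turns the pose as measured when the row begins; what a row does not reach is not made up. A row lasts 1/12 s, in which the tool goes at most 41.7 mm and 7.16 degrees, less where a joint would pass 70% of its speed; a pose out of reach is approached as far as the arm can. A call is refused whole if a number of a shift passes 1 or a number of a turn 7.16, either way. A call with a gripper value outside its range is refused whole. The fingers move at their own pace and stop on an object; "force" is the grip in N (left out, the last holds). Time passes only in rows, so rows that do not move let the fingers close. It gives the time, the measured TCP pose, the force and the opening at its end, in the units of the state.
- sense(): the state, without advancing time (a new reading comes with each control period).
- snapshot(name): name is "side" or "top"; returns the picture (400x640x3 uint8, blue, green, red); there is no depth.
- camera_info(name): a dict with "fx", "fy", "cx", "cy" (pixels), "k1" (the pictures are not rectified: a ray, as slopes to the right and down, at radius r is drawn at 1 + k1 r^2 times it, then the intrinsics apply), "rvec" (rotation vector, rad) and "tvec" (3), from world to camera coordinates, as OpenCV has them. Camera axes: x right, y down, z forward; pixel columns grow to the right and rows downward; lengths in mm; the calibration is good to about 2 mm. A picture is of the moment at which its call begins. camera_info takes no time and is no camera call.
- hand_in(): hands the job in, once; it reports no verdict.
The state is a dict: "time": time; "joint_pos": joint angles; "qd": joint speeds; "joint_efforts": joint torques, N m; "tool_pos": TCP position; "tcp_rot": TCP orientation; "ft_force": force on the tool from outside, world axes, zero at the start; "wrist_torque": the same for the moment, N m; "finger_gap": finger opening in mm.
Only numpy, scipy, OpenCV 4.12 (cv2) and the standard library are available. Lean on these libraries where they do the work, as an engineer would, in place of code of your own. Each camera call takes 0.05 s, during which the arm holds its last target. There are 200 camera calls.

## Working session

There is one attempt and no reset: what is moved stays moved. The work goes in short steps, Python scripts to look and compute and a tool call to move; the robot and the scene stay as the last step left them, time stands still between calls to the robot, and variables do not carry over. Pictures are saved under pics/ and viewed, about 8 in all and at most 12, crops included, and the job is handed in when it is done.

Besides the shell and the picture viewer there is one more tool, called after "Request:" in YAML: its name, and indented under it one key for each argument. arm_command: Moves the arm, as the interface text tells. Its arguments: {"type":"object","properties":{"commands":{"type":"array"},"force":{"type":"number"}},"required":["commands"]}

```bash
mkdir -p pics; ls; python3 - <<'E'
from bench import *
import cv2
print(sense()); 
for n in("top","side"):
    cv2.imwrite(f"pics/{n}0.png",snapshot(n)); print(camera_info(n))
print(nose_length)
E
```

```text
pics
{'time': 0.0, 'joint_pos': array([ 6.28296364e+01,  7.51586240e+00,  8.53306910e+01,  2.30350717e-03,
        8.72617223e+01, -4.89515224e+00]), 'qd': array([ 0.03520208, -0.12168587,  0.0207835 ,  0.0750754 ,  0.00212563,
       -0.02310929]), 'joint_efforts': array([ 2.65337134e-03, -5.69370353e+01, -5.00577056e+01,  3.15279613e-05,
        1.43038880e-02, -2.56207284e-05]), 'tool_pos': array([227.17946688, 554.76069511, 249.22301147]), 'tcp_rot': array([-89.98846826,   0.10768445,  67.72468728]), 'ft_force': array([ 0.08472037, -0.1480096 ,  0.30259506]), 'wrist_torque': array([0.0123004 , 0.04665735, 0.04809449]), 'finger_gap': 85.47368329790821}
{'fx': 510.8082437814502, 'fy': 510.8082437814502, 'cx': 325.0415441269108, 'cy': 191.54257961996478, 'k1': -0.1673000409970393, 'rvec': array([ 2.1657034 , -2.12594745,  0.11282566]), 'tvec': array([   6.73529171,  555.27978996, 1138.18030812])}
{'fx': 456.3914606878313, 'fy': 456.3914606878313, 'cx': 316.3378736142929, 'cy': 199.17778098147093, 'k1': -0.08676099605909963, 'rvec': array([ 2.21657218, -0.63601013,  0.25989871]), 'tvec': array([-456.42184749,  260.92035711,  977.6463457 ])}
19.0
```

View pics/top0.png

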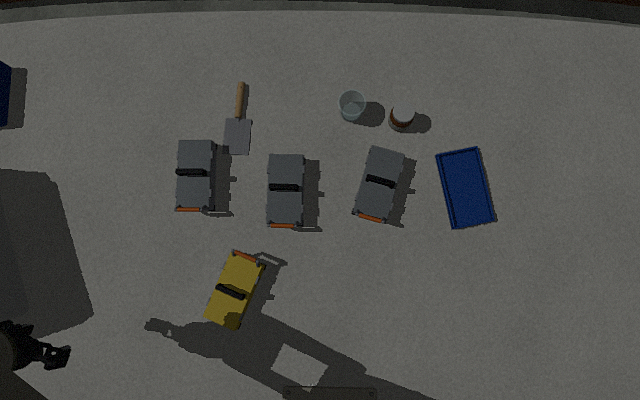

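View pics/side0.png

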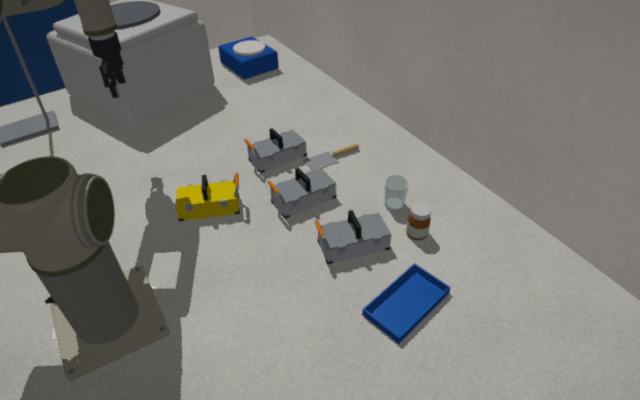

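The top view has case A at about (195,175), B at (286,190) and C at (381,183). Their orange bars are on the robot side, at (187,210), (281,226) and (370,217). The tray is at (466,188), the jar at (402,117), the beaker at (351,105), the spatula at (238,118), and the yellow decoy at (236,290). The side view shows the same layout.

```bash
cat > h.py <<'E'
import numpy as np, cv2
from bench import *
def cam(n):
    c=camera_info(n); K=np.array([[c['fx'],0,c['cx']],[0,c['fy'],c['cy']],[0,0,1]]); D=np.array([c['k1'],0,0,0,0.])
    return K,D,cv2.Rodrigues(c['rvec'])[0],c['tvec']
def ray(n,p):
    K,D,R,t=cam(n); q=cv2.undistortPoints(np.float64(p).reshape(-1,1,2),K,D)[:,0]
    d=np.c_[q,np.ones(len(q))]@R; return -R.T@t,d
def plane(n,p,z):
    o,d=ray(n,p); return o+d*((z-o[2])/d[:,2])[:,None]
def tri(p,q):
    o1,d1=ray('top',p);o2,d2=ray('side',q);d1=d1[0];d2=d2[0]
    s=np.linalg.lstsq(np.c_[d1,-d2],o2-o1,rcond=None)[0]
    a=o1+s[0]*d1;b=o2+s[1]*d2; return (a+b)/2,np.linalg.norm(a-b)
def blobs(m,amin):
    n,l,s,c=cv2.connectedComponentsWithStats(m.astype(np.uint8)*255)
    return [(c[i],s[i,4],np.argwhere(l==i)[:,::-1].astype(np.float32)) for i in range(1,n) if s[i,4]>=amin]
def masks(im):
    h=cv2.cvtColor(im,cv2.COLOR_BGR2HSV); H,S,V=[h[...,i].astype(int) for i in range(3)]
    return {'orange':(H>=4)&(H<=16)&(S>150)&(V>70),'black':(V<38),'blue':(H>100)&(H<130)&(S>150)}
E
python3 - <<'E'
from h import *
for n in('top','side'):
    im=cv2.imread(f'pics/{n}0.png')
    for k,m in masks(im).items():
        for c,a,p in blobs(m,12):
            if k=='black' and not(150<c[0]<430 and 120<c[1]<320 and a<400): continue
            z={'orange':86,'black':92,'blue':22}[k]
            P=plane(n,p,z)[:,:2].astype(np.float32); r=cv2.minAreaRect(P)
            print(n,k,c.round(1),a,'ctr',np.round(r[0],1),'size',np.round(r[1],1),'ang',round(r[2],1),'mean',P.mean(0).round(1))
E
```

```text
top orange [187.7 209. ] 67 ctr [503.  321.6] size [ 6.7 48.5] ang 1.2 mean [504.1 321.2]
top orange [369.6 217.7] 86 ctr [492.6 -82.8] size [48.3  8.4] ang 73.8 mean [492.8 -82.6]
top orange [282.1 225.4] 80 ctr [472.1 109.6] size [ 6.6 46.2] ang 1.2 mean [472.5 108.4]
top orange [244.3 255.6] 80 ctr [404.3 189.3] size [48.7  8. ] ang 67.9 mean [404.5 189.4]
top black [404.1 125.2] 92 ctr [ 704.7 -160.2] size [20.2 52.4] ang 38.2 mean [ 700.1 -157.8]
top black [225.4 149.4] 47 ctr [638.7 241.2] size [21.  13.7] ang 2.8 mean [638.9 240.4]
top black [303.9 160.8] 19 ctr [616.1  63.5] size [15.7  4.4] ang 1.5 mean [615.3  63.7]
top black [287.4 187.6] 288 ctr [554.7 101. ] size [77.  68.5] ang 88.6 mean [555.1  98.5]
top black [381.1 180.9] 216 ctr [ 572.5 -106.3] size [68.9 17.4] ang 74.9 mean [ 573.4 -106.6]
top black [300.4 221.8] 51 ctr [485.6  70.1] size [28.3 15.2] ang 1.4 mean [480.7  68.1]
top black [384.7 219.5] 17 ctr [ 489.  -114.4] size [11.3 10.9] ang 53.7 mean [ 488.8 -115. ]
top black [261.8 266.3] 40 ctr [379.6 151.7] size [19.5 22.2] ang 65.2 mean [382.4 149.4]
top bla
[... 879 characters left out ...]
25. ] ang 87.9 mean [580.  293.1]
side black [302.9 179.8] 102 ctr [548.   83.6] size [89.6 24.3] ang 89.2 mean [547.5  82.8]
side black [204.9 190.6] 50 ctr [318.  187.8] size [81.7  9.3] ang 71.0 mean [316.2 181.2]
side black [354.9 226.7] 111 ctr [ 564.2 -123.8] size [87.4 18. ] ang 73.8 mean [ 561.6 -130.1]
side blue [39.8 43.4] 2925 ctr [ 132.1 1836.7] size [ 386.3 1255.9] ang 3.7 mean [  43.4 1838.6]
side blue [10.9 72.2] 1525 ctr [ -86.5 1774.9] size [1145.6  126.5] ang 88.5 mean [-109.9 1538.5]
side blue [248.   60.3] 1224 ctr [ 816.5 1022.5] size [234.7 364.8] ang 3.5 mean [798.1 980.8]
side blue [405.6 302.5] 3447 ctr [ 568.7 -318.1] size [188.2 104.2] ang 12.5 mean [ 564.4 -320.7]
```

```bash
python3 - <<'E'
from h import *
im=cv2.imread('pics/top0.png'); g=im.max(2)
bars={'A':(504,321.),'B':(472.3,109),'C':(492.7,-82.7)}
for t in (22,28,33):
    for c,a,p in blobs(g<t,40):
        if 150<c[0]<410 and 150<c[1]<210:
            P=plane('top',p,92)[:,:2].astype(np.float32); r=cv2.minAreaRect(P); print(t,c.round(),a,np.round(r[0],1),np.round(r[1],1),round(r[2],1))
cv2.imwrite('pics/crop1.png',cv2.convertScaleAbs(cv2.resize(im[130:240,160:510],None,fx=2.25,fy=2.25,interpolation=cv2.INTER_CUBIC),alpha=1.8))
b=[x for x in blobs(masks(im)['blue'],2000)][0]
h=cv2.convexHull(b[2]); ap=cv2.approxPolyDP(h,5,True)[:,0]; print(ap,plane('top',ap,22).round(1))
for n,q in (('jar',(403,111)),):print(plane('top',[q],85))
E
```

```text
22 [192. 172.] 130 [585.6 316.4] [15.8 69.7] 0.7
22 [380. 181.] 173 [ 573.4 -104.6] [63.2 16.6] 74.6
22 [284. 187.] 167 [555.3 106.1] [15.5 66.2] 0.9
28 [192. 172.] 196 [585.6 313. ] [15.9 76.7] 0.7
28 [381. 181.] 194 [ 572.9 -106.5] [67.  16.7] 74.6
28 [285. 187.] 202 [555.3 102.8] [15.5 72.8] 0.9
33 [195. 175.] 276 [575.1 298.8] [107.6  43.6] 56.4
33 [381. 181.] 206 [ 572.8 -106.9] [68.  16.7] 74.6
33 [286. 188.] 249 [553.3  98.1] [83.5 35.4] 68.9
[[493. 220.]
 [452. 228.]
 [437. 154.]
 [477. 147.]] [[ 496.5 -376.5   22. ]
 [ 476.7 -278.6   22. ]
 [ 650.5 -244.8   22. ]
 [ 669.6 -341.5   22. ]]
[[ 734.91416313 -156.36958788   85.        ]]
```

View pics/crop1.png

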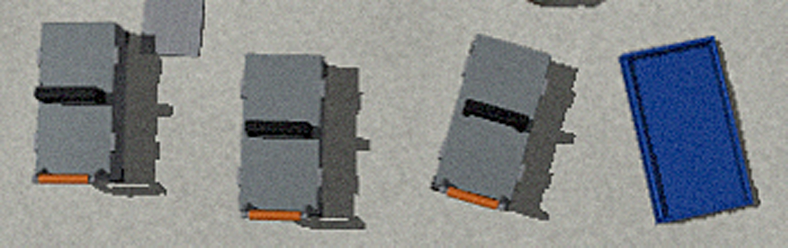

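```bash
python3 - <<'E'
from h import *
im=cv2.imread('pics/top0.png')
def ang(P):
    v=cv2.fitLine(P.astype(np.float32),cv2.DIST_L2,0,.01,.01).ravel(); a=np.degrees(np.arctan2(v[1],v[0])); return (a-90+90)%180-90,v[2:]
for c,a,p in blobs(masks(im)['orange'],12): print('bar',ang(plane('top',p,86)[:,:2]))
for c,a,p in blobs(im.max(2)<22,40):
    if 150<c[0]<410 and 150<c[1]<210: print('handle',ang(plane('top',p,92)[:,:2]))
# lid side edges: grey lid mask (S low, slightly blue, V range) left edge, per row
f=cv2.GaussianBlur(im,(3,3),0).astype(int)
hsv=cv2.cvtColor(im,cv2.COLOR_BGR2HSV)
d=f[...,0]-f[...,2]
m=(d>4)&(f.max(2)>50)&(hsv[...,1]<120)
for c,a,p in blobs(m,400):
    if c[1]<120 or c[1]>240 or c[0]>420: continue
    P=plane('top',p,55)[:,:2].astype(np.float32); r=cv2.minAreaRect(P); print('lid',c.round(),a,np.round(r[0],1),np.round(r[1],1),round(r[2],1))
    for f_,nm in((min,'L'),(max,'R')):
        ys=np.unique(p[:,1])[6:-6]; e=np.array([[f_(p[p[:,1]==y,0]),y] for y in ys]); Q=plane('top',e,55)[:,:2]
        v=cv2.fitLine(Q.astype(np.float32),cv2.DIST_HUBER,0,.01,.01).ravel(); print('  ',nm,np.degrees(np.arctan(v[1]/v[0])).round(2),v[2:])
for q in((192.5,175),):pass
E
```

```text
bar (np.float32(0.76000977), array([504.07657, 321.21786], dtype=float32))
bar (np.float32(-15.749367), array([492.7525  , -82.608765], dtype=float32))
bar (np.float32(-0.2621994), array([472.48566, 108.36164], dtype=float32))
bar (np.float32(-22.18621), array([404.49292, 189.39688], dtype=float32))
handle (np.float32(-0.07519531), array([586.56006, 313.10303], dtype=float32))
handle (np.float32(-15.322052), array([ 573.9422 , -104.78862], dtype=float32))
handle (np.float32(-0.7981262), array([556.7416 , 104.97645], dtype=float32))
lid [194. 154.] 672 [634.9 323.5] [80.7 68.4] 85.4
   L 3.6 [629.7398 358.1719]
   R -3.92 [631.24615 286.78177]
lid [378. 182.] 1307 [ 575.4 -104.7] [ 77.9 155.6] 75.1
   L -15.03 [576.2976  -66.93985]
   R -15.97 [ 580.701   -143.10483]
lid [285. 169.] 680 [602.3 107.6] [79.6 68.9] 87.7
   L -1.92 [602.2338  144.22151]
   R 2.9 [607.6835   74.69403]
lid [192. 191.] 722 [548.8 321.3] [78.7 68.1] 88.8
   L -1.11 [548.9421  357.13727]
   R 1.31 [548.8899  285.74423]
lid [283. 207.] 698 [517. 109.] [75.9 68.7] 87.4
   L -2.45 [517.1516  145.41664]
   R 3.19 [512.25586  74.5817 ]
```

Request:
arm_command:
  commands:
    - [50,[0.9,-0.78,0],[0,0,-6.9]]
    - [50,[0.9,-0.78,0],[0,0,-6.9]]
    - [50,[0.9,-0.78,0],[0,0,-6.9]]
    - [50,[0.9,-0.78,0],[0,0,-6.9]]
    - [50,[0.9,-0.78,0],[0,0,-6.9]]
  force: 25

```text
time: 0.52
tool_pos: [358.8, 436.9, 246.1]
tcp_rot: [-89.9, 0.4, 32.7]
ft_force: [-0.1, 0.7, 0.2]
finger_gap: 42.4
```

Request:
arm_command:
  commands:
    - [50,[0.9,-0.78,0],[0,0,-6.9]]
    - [50,[0.9,-0.78,0],[0,0,-6.9]]
    - [50,[0.9,-0.78,0],[0,0,-6.9]]
    - [50,[0.9,-0.78,0],[0,0,-6.9]]
    - [50,[0.9,-0.78,0],[0,0,-6.9]]

```text
time: 0.93
tool_pos: [497.9, 312.3, 243.7]
tcp_rot: [-89.9, 0.6, -3.1]
ft_force: [-0.0, 0.6, -0.4]
finger_gap: 42.8
```

Request:
arm_command:
  commands:
    - [50,[0,0,0],[0,0,0]]
    - [50,[0,0,0],[0,0,0]]

```text
time: 1.1
tool_pos: [502.5, 306.1, 242.4]
tcp_rot: [-90.1, 0.6, -4.0]
ft_force: [-0.2, 0.4, 0.3]
finger_gap: 42.7
```

Request:
arm_command:
  commands:
    - [50,[0.05,0.25,-0.8],[0,-0.6,3]]
    - [50,[0,0.25,-0.8],[0,0,0]]
    - [50,[0,0,-0.9],[0,0,0]]
    - [50,[0,0,-0.9],[0,0,0]]
    - [50,[0,0,-0.6],[0,0,0]]

```text
time: 1.52
tool_pos: [504.7, 325.2, 124.2]
tcp_rot: [-89.7, -0.6, -0.4]
ft_force: [-0.0, -0.3, 0.1]
finger_gap: 42.6
```

Request:
arm_command:
  commands:
    - [50,[0,0,0],[0,0,0]]
    - [50,[0,0,0],[0,0,0]]

```text
time: 1.68
tool_pos: [499.6, 325.2, 118.3]
tcp_rot: [-90.0, -0.1, -0.1]
ft_force: [-0.1, -0.4, 0.0]
finger_gap: 43.0
```

```bash
python3 - <<'E'
from h import *
s=sense();print(s['tool_pos'],s['tcp_rot'],s['ft_force'])
a=snapshot('top')[100:280,100:420];b=snapshot('side')[70:250,180:500]
cv2.imwrite('pics/t1.png',cv2.convertScaleAbs(cv2.resize(np.vstack([a,b]),None,fx=1.65,fy=1.65,interpolation=cv2.INTER_CUBIC),alpha=1.6))
E
```

```text
[499.61692792 325.18688777 118.32299329] [-8.99817022e+01 -7.10487576e-02 -1.36851116e-01] [-0.10114305 -0.38522281  0.04203417]
```

View pics/t1.png

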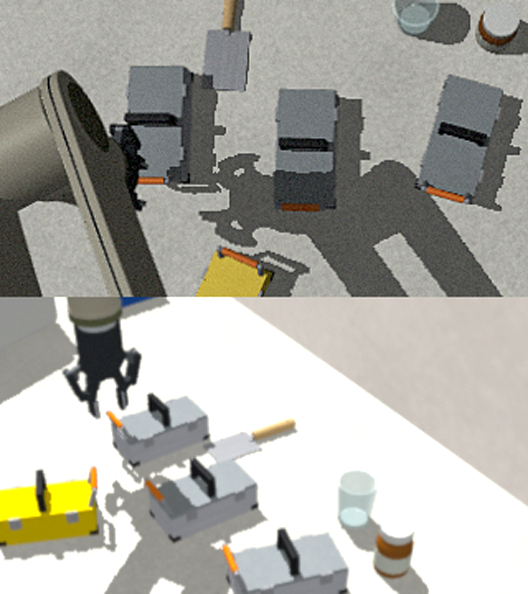

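The gripper is open above case A's bar. In the crop, the fingers are at (97,405) and (122,400) and the bar is at about (116,420), so it is aligned. Now I descend and close.

Request:
arm_command:
  commands:
    - [50,[0.14,-0.12,-0.4],[0,0,-0.6]]
    - [50,[0,0,-0.4],[0,0,0]]
    - [50,[0,0,-0.25],[0,0,0]]
    - [50,[0,0,0],[0,0,0]]

```text
time: 2.12
tool_pos: [508.0, 323.4, 90.9]
tcp_rot: [-89.7, -0.6, -0.8]
ft_force: [0.5, -0.4, -1.1]
finger_gap: 42.8
```

Request:
arm_command:
  commands:
    - [50,[-0.12,-0.06,-0.2],[0,0,0]]
    - [50,[0,0,0],[0,0,0]]
    - [50,[0,0,0],[0,0,0]]

```text
time: 2.37
tool_pos: [504.3, 321.1, 84.0]
tcp_rot: [-89.7, -0.6, -0.8]
ft_force: [-0.2, 0.0, 0.3]
finger_gap: 42.9
```

```bash
python3 -c "
from bench import *
s=sense();print(s['tool_pos'],s['tcp_rot'],s['ft_force'])"
```

```text
[504.29904643 321.1318361   84.01675713] [-89.68948779  -0.61967302  -0.80132551] [-0.19544609  0.032886    0.29452174]
```

Well aligned. I close gently.

Request:
arm_command:
  commands:
    - [20,[0,0,0],[0,0,0]]
    - [10,[0,0,0],[0,0,0]]
    - [5,[0,0,0],[0,0,0]]
    - [0,[0,0,0],[0,0,0]]
    - [0,[0,0,0],[0,0,0]]
  force: 30

```text
time: 2.78
tool_pos: [504.8, 321.3, 84.7]
tcp_rot: [-89.7, -0.7, -0.8]
ft_force: [0.6, -0.5, -2.0]
finger_gap: 8.6
```

Request:
arm_command:
  commands:
    - [0,[0,0,0],[0,0,0]]
    - [0,[0,0,0],[0,0,0]]

```text
time: 2.95
tool_pos: [504.8, 321.3, 84.7]
tcp_rot: [-89.7, -0.7, -0.8]
ft_force: [1.0, -0.7, -0.9]
finger_gap: 8.7
```

Request:
arm_command:
  commands:
    - [0,[0.035,0,0.07],[0,0,0]]
    - [0,[0.035,0,0.07],[0,0,0]]
    - [0,[0.035,0,0.07],[0,0,0]]
    - [0,[0.035,0,0.07],[0,0,0]]
    - [0,[0.035,0,0.07],[0,0,0]]

```text
time: 3.37
tool_pos: [509.3, 320.9, 94.0]
tcp_rot: [-89.7, -0.6, -0.8]
ft_force: [1.7, 0.3, -4.9]
finger_gap: 9.0
```

Request:
arm_command:
  commands:
    - [0,[0,0,0],[0,0,0]]
    - [0,[0,0,0],[0,0,0]]

```text
time: 3.53
tool_pos: [509.7, 320.9, 94.7]
tcp_rot: [-89.7, -0.6, -0.8]
ft_force: [1.0, 0.5, -4.6]
finger_gap: 8.4
```

Request:
arm_command:
  commands:
    - [0,[0,0,0],[0,0,0]]
    - [0,[0,0,0],[0,0,0]]
    - [0,[0,0,0],[0,0,0]]
    - [0,[0,0,0],[0,0,0]]

```text
time: 3.87
tool_pos: [509.5, 320.9, 94.4]
tcp_rot: [-89.7, -0.6, -0.8]
ft_force: [1.5, 0.8, -5.1]
finger_gap: 8.9
```

Request:
arm_command:
  commands:
    - [0,[0,0,0],[0,0,0]]
    - [0,[0,0,0],[0,0,0]]
    - [0,[0,0,0],[0,0,0]]
    - [0,[0,0,0],[0,0,0]]

```text
time: 4.2
tool_pos: [509.4, 320.8, 94.2]
tcp_rot: [-89.7, -0.5, -0.8]
ft_force: [1.5, 0.6, -4.6]
finger_gap: 8.7
```

Request:
arm_command:
  commands:
    - [0,[0,0,0],[0,0,0]]
    - [0,[0,0,0],[0,0,0]]
    - [0,[0,0,0],[0,0,0]]
    - [0,[0,0,0],[0,0,0]]

```text
time: 4.53
tool_pos: [509.4, 320.9, 94.2]
tcp_rot: [-89.7, -0.5, -0.8]
ft_force: [2.6, 0.7, -4.9]
finger_gap: 8.7
```

Request:
arm_command:
  commands:
    - [0,[0,0,0],[0,0,0]]
    - [0,[0,0,0],[0,0,0]]

```text
time: 4.7
tool_pos: [509.4, 320.9, 94.2]
tcp_rot: [-89.7, -0.5, -0.8]
ft_force: [1.7, 0.6, -4.6]
finger_gap: 8.7
```

```bash
python3 -c "
from h import *
im=snapshot('side')
for c,a,p in blobs(masks(im)['orange'],8): print(c,a)
cv2.imwrite('pics/lift1.png',cv2.convertScaleAbs(cv2.resize(im[90:210,200:380],None,fx=3,fy=3,interpolation=cv2.INTER_CUBIC),alpha=1.5))"
```

```text
[251.6        142.46666667] 15
[235.94736842 177.47368421] 19
[272.95348837 186.90697674] 43
[411.74418605 219.97674419] 43
[318.95918367 228.04081633] 49
```

View pics/lift1.png

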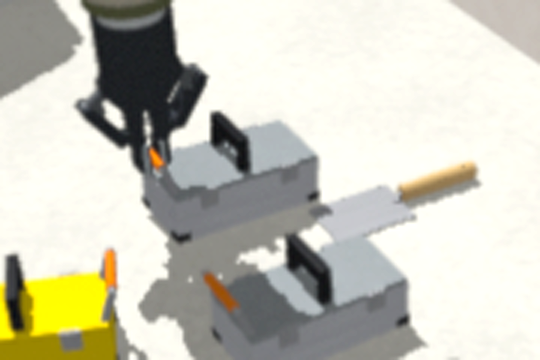

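The picture shows case A's near end raised with its far edge still on the bench. The felt weight is a steady 4.75 N, against 4.0–4.7 N expected for the full case and 1.3–1.75 N for a light one. A is the full case, and I lower it.

Request:
arm_command:
  commands:
    - [0,[-0.035,0,-0.07],[0,0,0]]
    - [0,[-0.035,0,-0.07],[0,0,0]]
    - [0,[-0.035,0,-0.06],[0,0,0]]
    - [0,[-0.03,0,-0.05],[0,0,0]]
    - [0,[0,0,0],[0,0,0]]

```text
time: 5.17
tool_pos: [504.6, 320.8, 85.7]
tcp_rot: [-89.7, -0.5, -0.8]
ft_force: [1.7, 1.2, -5.0]
finger_gap: 8.9
```

Request:
arm_command:
  commands:
    - [0,[0,0,0],[0,0,0]]

```text
time: 5.25
tool_pos: [504.5, 320.7, 85.6]
tcp_rot: [-89.7, -0.5, -0.8]
ft_force: [1.6, 0.6, -5.8]
finger_gap: 8.8
```

Request:
arm_command:
  commands:
    - [0,[-0.01,0,-0.03],[0,0,0]]
    - [0,[0,0,-0.015],[0,0,0]]
    - [0,[0,0,0],[0,0,0]]
    - [0,[0,0,0],[0,0,0]]

```text
time: 5.58
tool_pos: [504.2, 320.9, 84.8]
tcp_rot: [-89.7, -0.5, -0.8]
ft_force: [0.5, 0.2, -4.3]
finger_gap: 8.6
```

Request:
arm_command:
  commands:
    - [0,[0,0,-0.025],[0,0,0]]
    - [0,[0,0,0],[0,0,0]]
    - [0,[0,0,0],[0,0,0]]

```text
time: 5.83
tool_pos: [504.2, 321.0, 84.7]
tcp_rot: [-89.7, -0.5, -0.8]
ft_force: [-0.0, 0.7, -3.3]
finger_gap: 8.8
```

Request:
arm_command:
  commands:
    - [0,[0,0,-0.03],[0,0,0]]
    - [0,[0,0,-0.02],[0,0,0]]
    - [0,[0,0,0],[0,0,0]]

```text
time: 6.08
tool_pos: [504.2, 321.0, 84.8]
tcp_rot: [-89.7, -0.5, -0.8]
ft_force: [-0.3, -0.2, -3.9]
finger_gap: 8.7
```

Request:
arm_command:
  commands:
    - [0,[0,0,-0.06],[0,0,0]]
    - [0,[0,0,-0.05],[0,0,0]]

```text
time: 6.25
tool_pos: [504.3, 321.1, 84.4]
tcp_rot: [-89.7, -0.5, -0.7]
ft_force: [-10.6, -6.0, 15.9]
finger_gap: 8.4
```

Request:
arm_command:
  commands:
    - [10,[0,0,0.02],[0,0,0]]
    - [25,[0,0,0],[0,0,0]]
    - [40,[0,0,0],[0,0,0]]
    - [50,[0,0,0.3],[0,0,0]]
    - [50,[0,0,0.6],[0,0,0]]

```text
time: 6.67
tool_pos: [503.4, 320.3, 109.9]
tcp_rot: [-89.8, -0.4, -0.8]
ft_force: [-0.2, -0.8, 0.4]
finger_gap: 42.8
```

Request:
arm_command:
  commands:
    - [50,[0,0,0.6],[0,0,0]]
    - [50,[0,0,0],[0,0,0]]
    - [50,[0,0,0],[0,0,0]]

```text
time: 6.92
tool_pos: [505.7, 321.4, 133.6]
tcp_rot: [-89.7, -0.7, -0.8]
ft_force: [-0.8, 0.3, -0.2]
finger_gap: 42.7
```

```bash
python3 - <<'E'
from h import *
print(sense()['tool_pos'],sense()['tcp_rot'],sense()['ft_force'])
im=snapshot('side')
for c,a,p in blobs(masks(im)['orange'],8): print(c,a, plane('side',[c],86).round(1))
for c,a,p in blobs(im.max(2)<30,20):
    if abs(c[0]-276)<12 and abs(c[1]-138)<15: print('h',c,a)
E
```

```text
[505.71037636 321.39226773 133.56718639] [-89.6647287   -0.68247555  -0.79344346] [-0.75767435  0.29744852 -0.18956734]
[248.18181818 144.5       ] 22 [[499.8 316.   86. ]]
[235.88235294 177.35294118] 17 [[407.4 194.6  86. ]]
[273.3 187.2] 40 [[472.  104.4  86. ]]
[411.75609756 219.95121951] 41 [[ 690.2 -179.5   86. ]]
[319.02222222 228.2       ] 45 [[492.7 -84.9  86. ]]
h [275.31884058 139.10144928] 69
```

Request:
arm_command:
  commands:
    - [50,[0.9,0,0],[0,0,0]]
    - [50,[0.9,0,0],[0,0,0]]
    - [50,[0.8,-0.05,0],[0,0,0]]
    - [50,[0,0,0],[0,0,0]]
    - [50,[0,0,0],[0,0,0]]

```text
time: 7.38
tool_pos: [583.8, 319.1, 128.4]
tcp_rot: [-89.8, -0.4, -0.7]
ft_force: [-0.7, -0.2, -0.5]
finger_gap: 43.0
```

```bash
python3 - <<'E'
from h import *
print(sense()['tool_pos'],sense()['tcp_rot'])
im=snapshot('top')
for c,a,p in blobs(masks(im)['orange'],8): print(c,a, plane('top',p,86).mean(0).round(1))
E
```

```text
[583.7759707  319.14677568 128.44452471] [-89.78823918  -0.38032309  -0.7114731 ]
[197.2 210.3] 10 [501.7 299.2  86. ]
[373.61016949 218.6440678 ] 59 [490.8 -91.3  86. ]
[274.17857143 225.46428571] 28 [471.9 125.7  86. ]
[244.55172414 255.62068966] 87 [404.5 188.9  86. ]
```

Request:
arm_command:
  commands:
    - [50,[0.12,0.01,-0.5],[0,0,0]]
    - [50,[0,0,-0.5],[0,0,0]]
    - [50,[0,0,-0.4],[0,0,0]]
    - [50,[0,0,0],[0,0,0]]
    - [50,[0,0,0],[0,0,0]]

```text
time: 7.85
tool_pos: [583.6, 319.4, 80.2]
tcp_rot: [-89.9, -0.2, -0.6]
ft_force: [0.2, -0.4, 0.6]
finger_gap: 42.9
```

Request:
arm_command:
  commands:
    - [50,[0.13,0,0.1],[0,0,0]]
    - [50,[0,0,0],[0,0,0]]
    - [25,[0,0,0],[0,0,0]]

```text
time: 8.1
tool_pos: [586.7, 319.6, 83.2]
tcp_rot: [-89.9, -0.1, -0.6]
ft_force: [-0.7, -0.8, 0.6]
finger_gap: 32.0
```

Request:
arm_command:
  commands:
    - [10,[0,0,0],[0,0,0]]
    - [0,[0,0,0],[0,0,0]]
    - [0,[0,0,0],[0,0,0]]
    - [0,[0,0,0],[0,0,0]]
  force: 70

```text
time: 8.43
tool_pos: [588.0, 320.0, 85.0]
tcp_rot: [-89.8, -0.3, -0.6]
ft_force: [1.5, 1.6, -2.9]
finger_gap: 11.1
```

Handle gripped at 11 mm. I lift it straight up.

Request:
arm_command:
  commands:
    - [0,[0,0,0.15],[0,0,0]]
    - [0,[0,0,0.25],[0,0,0]]
    - [0,[0,0,0.3],[0,0,0]]
    - [0,[0,0,0.3],[0,0,0]]
    - [0,[0,0,0.3],[0,0,0]]

```text
time: 8.85
tool_pos: [582.6, 317.7, 119.5]
tcp_rot: [-90.2, 0.5, -0.6]
ft_force: [-1.0, 0.1, -9.0]
finger_gap: 10.8
```

Request:
arm_command:
  commands:
    - [0,[0,0,0],[0,0,0]]
    - [0,[0,0,0],[0,0,0]]
    - [0,[0,0,0],[0,0,0]]

```text
time: 9.1
tool_pos: [584.4, 318.6, 124.1]
tcp_rot: [-90.0, 0.2, -0.6]
ft_force: [0.4, -0.9, -9.3]
finger_gap: 10.7
```

```bash
python3 - <<'E'
from h import *
s=sense();print(s['tool_pos'],s['tcp_rot'],s['ft_force'],s['wrist_torque'],s['finger_gap'])
im=snapshot('side')
cv2.imwrite('pics/lift2.png',cv2.convertScaleAbs(cv2.resize(im[60:230,190:430],None,fx=2.5,fy=2.5,interpolation=cv2.INTER_CUBIC),alpha=1.5))
E
```

```text
[584.35161908 318.58734502 124.10450841] [-90.02712637   0.17048969  -0.5689135 ] [ 0.44137226 -0.87946256 -9.26478422] [-0.0437538  -0.06176457  0.00919302] 10.717896860562357
```

View pics/lift2.png

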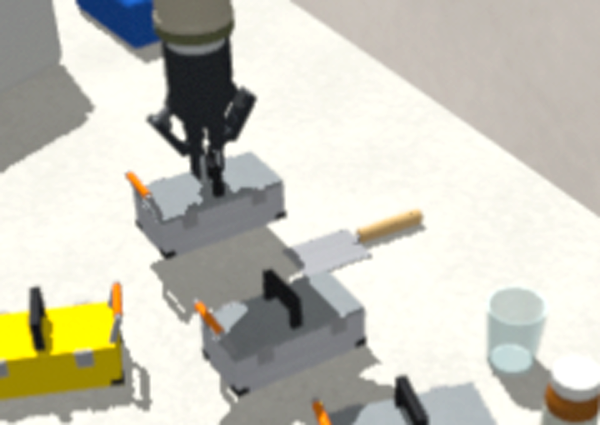

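The case hangs level and pulls 9.3 N, about 0.95 kg, so it is the full one. Next I refine the tray centre from both first pictures while raising the case.

Request:
arm_command:
  commands:
    - [0,[0,0,0.6],[0,0,0]]
    - [0,[0,0,0.7],[0,0,0]]
    - [0,[0,0,0.7],[0,0,0]]
    - [0,[0,-0.2,0.7],[0,0,0]]
    - [0,[0,-0.4,0.4],[0,0,0]]

```text
time: 9.57
tool_pos: [578.7, 299.8, 210.7]
tcp_rot: [-90.3, 1.0, -0.4]
ft_force: [0.6, -0.2, -8.1]
finger_gap: 10.5
```

```bash
python3 - <<'E'
from h import *
for n in('top','side'):
    im=cv2.imread(f'pics/{n}0.png'); o,_=ray(n,[[0,0]]); print(n,'cam',o.round())
    b=[x for x in blobs(masks(im)['blue'],2000) if x[0][1]>150][0]
    # outer silhouette = rim hull union base hull; report support edges on z=22 and z=0
    h=cv2.convexHull(b[2])[:,0]
    th=np.radians(12.6); u=np.array([np.cos(th),np.sin(th)]); v=np.array([-u[1],u[0]])
    for z in(22,0):
        P=plane(n,h,z)[:,:2]; print(z,'u',(P@u).min().round(1),(P@u).max().round(1),'v',(P@v).min().round(1),(P@v).max().round(1))
    print('cam uv',(o[:2]@u).round(),(o[:2]@v).round())
    ap=cv2.approxPolyDP(cv2.convexHull(b[2]),4,True)[:,0]; print(ap.tolist(),plane(n,ap,22)[:,:2].round(1).tolist())
E
```

```text
top cam [ 407.  -10. 1199.]
22 u 401.8 582.3 v -479.8 -374.4
0 u 402.0 585.8 v -486.9 -379.6
cam uv 395.0 -98.0
[[493.0, 220.0], [452.0, 228.0], [437.0, 154.0], [477.0, 147.0]] [[496.5, -376.5], [476.7, -278.6], [650.5, -244.8], [669.6, -341.5]]
side cam [ 111. -726.  832.]
22 u 391.4 579.7 v -486.5 -382.2
0 u 403.4 596.8 v -479.8 -372.7
cam uv -50.0 -733.0
[[449.0, 287.0], [399.0, 342.0], [363.0, 314.0], [413.0, 265.0]] [[670.3, -341.6], [490.9, -388.7], [469.3, -295.9], [644.7, -249.3]]
```

Request:
arm_command:
  commands:
    - [0,[0,-0.6,0],[0,0,0]]
    - [0,[0.1,-0.8,0],[0,-1,0.9]]
    - [0,[0,-0.9,0],[0,0,0.9]]
    - [0,[0,-0.9,0],[0,0,0.9]]
    - [0,[0,-0.9,0],[0,0,0.9]]

```text
time: 9.98
tool_pos: [582.1, 174.3, 214.1]
tcp_rot: [-90.2, -0.4, 3.6]
ft_force: [0.7, -0.2, -7.8]
finger_gap: 10.7
```

```bash
python3 - <<'E'
from h import *
for n in('top','side'):
    im=cv2.imread(f'pics/{n}0.png')
    m=masks(im)['blue'].astype(np.uint8); b=[x for x in blobs(m>0,2000) if x[0][1]>150][0]
    mm=np.zeros(m.shape,np.uint8); p=b[2].astype(int); mm[p[:,1],p[:,0]]=255
    mm=cv2.morphologyEx(mm,cv2.MORPH_CLOSE,np.ones((5,5)))
    c=cv2.findContours(mm,cv2.RETR_EXTERNAL,cv2.CHAIN_APPROX_NONE)[0][0][:,0]
    cr=cv2.boxPoints(cv2.minAreaRect(c.astype(np.float32)))
    for i in range(4):
        A,B=cr[i],cr[(i+1)%4]; d=(B-A)/np.linalg.norm(B-A); L=np.linalg.norm(B-A)
        w=c-A; s=w@d; e=abs(w@[-d[1],d[0]]); q=c[(s>.15*L)&(s<.85*L)&(e<6)]
        for z in(22,0):
            v=cv2.fitLine(plane(n,q,z)[:,:2].astype(np.float32),cv2.DIST_HUBER,0,.01,.01).ravel()
            print(n,i,z,len(q),'ang',round(float((np.degrees(np.arctan2(v[1],v[0]))+45)%90-45),2),'pt',v[2:].round(1))
E
```

```text
top 0 22 29 ang 12.56 pt [ 660.4 -291.9]
top 0 0 29 ang 12.56 pt [ 665.2 -297.2]
top 1 22 52 ang 12.35 pt [ 584.3 -359.4]
top 1 0 52 ang 12.36 pt [ 587.6 -366. ]
top 2 22 31 ang 12.08 pt [ 486.7 -328.2]
top 2 0 31 ang 12.08 pt [ 488.2 -334.2]
top 3 22 53 ang 12.56 pt [ 561.5 -260. ]
top 3 0 53 ang 12.57 pt [ 564.4 -264.7]
side 0 22 44 ang 11.94 pt [ 565.3 -267.1]
side 0 0 44 ang 11.94 pt [ 577.7 -254.6]
side 1 22 23 ang 12.48 pt [ 659.7 -297.5]
side 1 0 23 ang 12.48 pt [ 674.6 -285.9]
side 2 22 40 ang 12.68 pt [ 573.1 -369.3]
side 2 0 40 ang 12.68 pt [ 585.6 -359.6]
side 3 22 27 ang 11.86 pt [ 479.7 -346.3]
side 3 0 27 ang 11.86 pt [ 489.7 -336. ]
```

Request:
arm_command:
  commands:
    - [0,[0,-0.9,0],[0,0,0.6]]
    - [0,[0,-0.9,0],[0,0,0.6]]
    - [0,[0,-0.9,0],[0,0,0.6]]
    - [0,[0,-0.9,0],[0,0,0.6]]
    - [0,[0,-0.9,0],[0,0,0.6]]

```text
time: 10.4
tool_pos: [578.6, 29.3, 211.1]
tcp_rot: [-90.2, -0.2, 6.7]
ft_force: [-0.4, -0.1, -8.7]
finger_gap: 11.0
```

Request:
arm_command:
  commands:
    - [0,[0,-0.9,0],[0,0,0.6]]
    - [0,[0,-0.9,0],[0,0,0.6]]
    - [0,[0,-0.9,0],[0,0,0.6]]
    - [0,[0,-0.9,0],[0,0,0.6]]
    - [0,[0,-0.9,0],[0,0,0.6]]

```text
time: 10.82
tool_pos: [574.3, -115.5, 208.1]
tcp_rot: [-90.2, 0.0, 9.8]
ft_force: [0.5, 0.8, -7.9]
finger_gap: 10.7
```

Request:
arm_command:
  commands:
    - [0,[0,-0.9,0],[0,0,0.6]]
    - [0,[0,-0.9,0],[0,0,0.6]]
    - [0,[0,-0.8,0],[0,0,0.6]]
    - [0,[0,-0.6,0],[0,0,0]]
    - [0,[0,-0.3,0],[0,0,0]]

```text
time: 11.23
tool_pos: [568.9, -232.5, 205.0]
tcp_rot: [-90.3, 0.3, 11.4]
ft_force: [-0.2, -0.8, -7.9]
finger_gap: 10.8
```

Request:
arm_command:
  commands:
    - [0,[0,0,0],[0,0,0]]
    - [0,[0,0,0],[0,0,0]]

```text
time: 11.4
tool_pos: [567.2, -235.4, 203.7]
tcp_rot: [-90.2, 0.4, 11.2]
ft_force: [-0.5, -0.4, -7.7]
finger_gap: 10.5
```

Request:
arm_command:
  commands:
    - [0,[0.1,-0.8,0],[0,-0.4,0.6]]
    - [0,[0.1,-0.8,-0.4],[0,0,0.6]]
    - [0,[0.05,-0.6,-0.6],[0,0,0]]
    - [0,[0,-0.3,-0.6],[0,0,0]]
    - [0,[0,-0.1,-0.3],[0,0,0]]

```text
time: 11.82
tool_pos: [577.3, -310.5, 148.2]
tcp_rot: [-90.4, -0.3, 12.8]
ft_force: [0.3, -0.9, -8.5]
finger_gap: 10.7
```

Request:
arm_command:
  commands:
    - [0,[0,0,0],[0,0,0]]
    - [0,[0,0,0],[0,0,0]]
    - [0,[0,0,0],[0,0,0]]

```text
time: 12.07
tool_pos: [575.8, -306.7, 144.8]
tcp_rot: [-90.0, -0.1, 12.9]
ft_force: [-0.3, -0.0, -8.6]
finger_gap: 10.2
```

```bash
python3 - <<'E'
from h import *
s=sense();print(s['tool_pos'],s['tcp_rot'],s['ft_force']); T=s['tool_pos']
th=np.radians(s['tcp_rot'][2]); u=np.array([np.cos(th),np.sin(th)]); v=np.array([-u[1],u[0]])
ims={n:snapshot(n) for n in('top','side')}; cs={}
for n in ims:
    for c,a,p in blobs(masks(ims[n])['orange'],10):
        P=plane(n,p,T[2]+1)[:,:2]; w=P.mean(0)-T[:2]
        if abs(w@u+86)<30 and abs(w@v)<40:
            cs[n]=c; W=P-T[:2]; print(n,c.round(1),a,'u',(W@u).mean().round(1),'v',(W@v).min().round(1),(W@v).max().round(1),'meanv',(W@v).mean().round(1))
if len(cs)==2: print(tri(cs['top'],cs['side']))
a=cv2.resize(ims['top'][110:270,380:540],(480,480));b=cv2.resize(ims['side'][190:350,320:480],(480,480))
cv2.imwrite('pics/over.png',cv2.convertScaleAbs(cv2.resize(np.hstack([a,b]),(800,400)),alpha=1.6))
E
```

```text
[ 575.84139313 -306.72551012  144.79823889] [-90.02948031  -0.09043712  12.89125572] [-0.29476374 -0.04985159 -8.55855459]
top [486.3 219.1] 86 u -88.6 v -22.1 28.7 meanv 3.0
side [383.2 282.8] 79 u -90.4 v -22.5 26.1 meanv 1.5
(array([ 488.83608448, -324.17892898,  143.39763416]), np.float64(0.30208673791542084))
```

View pics/over.png

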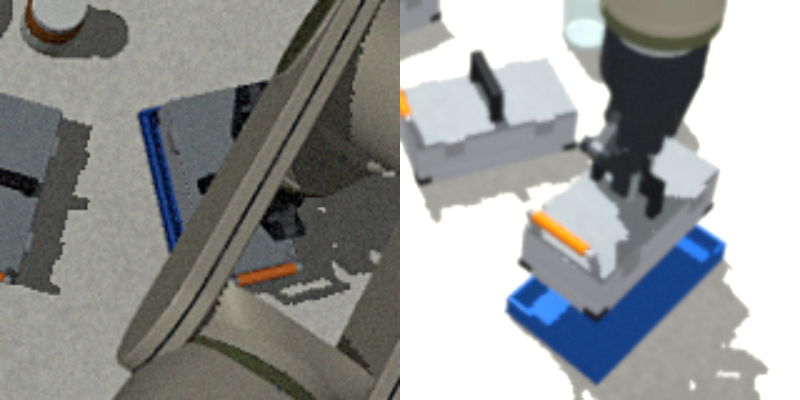

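In the picture the case is level above the tray, about 6 mm too far in +y. The bar triangulates to z = 143.4 mm, as expected, and it puts the case about 2 mm in +v from the TCP. I correct that and go lower.

Request:
arm_command:
  commands:
    - [0,[0,-0.28,-0.2],[0,0,-0.5]]
    - [0,[0,0,-0.3],[0,0,0]]
    - [0,[0,0,-0.2],[0,0,0]]
    - [0,[0,0,0],[0,0,0]]
    - [0,[0,0,0],[0,0,0]]

```text
time: 12.58
tool_pos: [578.4, -315.7, 126.1]
tcp_rot: [-90.3, -0.4, 12.5]
ft_force: [0.6, 0.7, -8.5]
finger_gap: 10.9
```

Request:
arm_command:
  commands:
    - [0,[-0.08,0.02,-0.15],[0.3,0.4,0]]
    - [0,[0,0,0],[0,0,0]]
    - [0,[0,0,0],[0,0,0]]
    - [0,[0,0,0],[0,0,0]]

```text
time: 12.92
tool_pos: [575.4, -314.8, 120.6]
tcp_rot: [-89.8, 0.0, 12.5]
ft_force: [0.5, 0.1, -9.5]
finger_gap: 10.4
```

```bash
cat > chk.py <<'E'
from h import *
s=sense();print(s['tool_pos'],s['tcp_rot'],s['ft_force']); T=s['tool_pos']
th=np.radians(12.4); u=np.array([np.cos(th),np.sin(th)]); v=np.array([-u[1],u[0]])
ims={n:snapshot(n) for n in('top','side')}; cs={}
for n in ims:
    for c,a,p in blobs(masks(ims[n])['orange'],10):
        if np.linalg.norm(plane(n,[c],100)[0,:2]-(490,-332))<40: cs[n]=c; print(n,a)
if len(cs)==2:
    P,e=tri(cs['top'],cs['side']); w=P[:2]-(574,-313); print('bar',P.round(1),e.round(1),'off u',(w@u+86).round(1),'v',(w@v).round(1))
E
python3 chk.py
```

```text
[ 575.36368101 -314.83302126  120.63373937] [-8.98452333e+01  2.06573188e-02  1.24518349e+01] [ 0.47715509  0.11501699 -9.48440629]
top 65
side 68
bar [ 487.6 -334.3  123.4] 3.7 off u -3.0 v -2.2
```

```bash
cat >> chk.py <<'E'
for n in ims:
    h=cv2.cvtColor(ims[n],cv2.COLOR_BGR2HSV); m=(h[...,0]>=3)&(h[...,0]<=18)&(h[...,1]>130)&(h[...,2]>25)
    for c,a,p in blobs(m,10):
        if np.linalg.norm(plane(n,[c],100)[0,:2]-(490,-332))<40:
            W=plane(n,p,T[2]-1)[:,:2]-(574,-313); print(n,a,'u',(W@u).mean().round(1),'v',(W@v).min().round(1),(W@v).max().round(1))
a=cv2.resize(ims['top'][130:250,420:540],(480,480),interpolation=2);b=cv2.resize(ims['side'][230:350,330:450],(480,480),interpolation=2)
import sys; cv2.imwrite(sys.argv[1],cv2.convertScaleAbs(cv2.resize(np.hstack([a,b]),(800,400)),alpha=1.4))
E
python3 chk.py pics/over2.png
```

```text
[ 575.56579406 -314.94732214  120.94189005] [-8.98711662e+01 -5.55908687e-03  1.24504667e+01] [ 0.96888368 -0.1066119  -8.57704542]
top 67
side 69
bar [ 487.5 -333.6  124.2] 4.5 off u -3.0 v -1.5
top 86 u -87.4 v -25.8 18.9
side 115 u -87.8 v -24.4 24.6
```

View pics/over2.png

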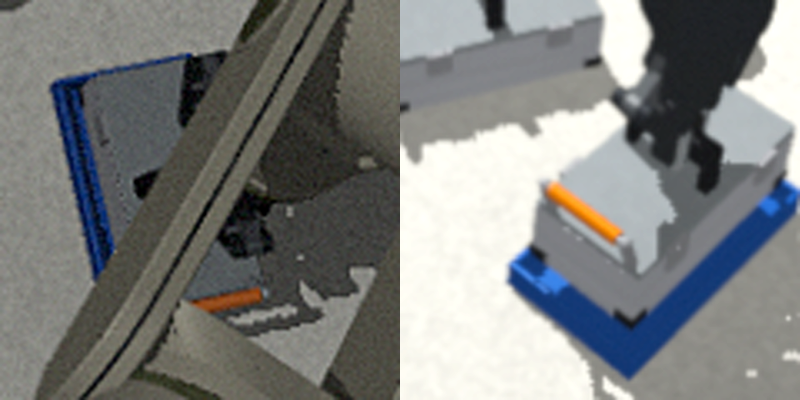

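The arm covers part of the bar in the top view. The visible ends in both views put the case within 1 mm across the tray and about 1.5 mm short along it, so I lower it.

Request:
arm_command:
  commands:
    - [0,[0.05,0.01,-0.15],[0,0,0]]
    - [0,[0,0,-0.15],[0,0,0]]
    - [0,[0,0,-0.15],[0,0,0]]
    - [0,[0,0,0],[0,0,0]]
    - [0,[0,0,0],[0,0,0]]

```text
time: 13.53
tool_pos: [577.7, -314.7, 106.5]
tcp_rot: [-89.9, -0.1, 12.5]
ft_force: [-0.8, 1.1, -8.4]
finger_gap: 10.4
```

Request:
arm_command:
  commands:
    - [0,[-0.04,0,-0.15],[0,0,0]]
    - [0,[0,0,-0.12],[0,0,0]]
    - [0,[0,0,0],[0,0,0]]
    - [0,[0,0,0],[0,0,0]]

```text
time: 13.87
tool_pos: [576.0, -314.5, 97.0]
tcp_rot: [-89.9, -0.0, 12.5]
ft_force: [-0.4, -0.3, -8.1]
finger_gap: 10.5
```

No contact with the walls. I lower the last 7 mm gently.

Request:
arm_command:
  commands:
    - [0,[0.01,0,-0.08],[0,0,0]]
    - [0,[0,0,-0.07],[0,0,0]]
    - [0,[0,0,0],[0,0,0]]
    - [0,[0,0,0],[0,0,0]]

```text
time: 14.2
tool_pos: [576.4, -314.6, 92.2]
tcp_rot: [-89.9, -0.0, 12.5]
ft_force: [0.6, -0.8, -7.9]
finger_gap: 10.4
```

Request:
arm_command:
  commands:
    - [0,[0,0,-0.04],[0,0,0]]
    - [0,[0,0,0],[0,0,0]]
    - [0,[0,0,0],[0,0,0]]

```text
time: 14.45
tool_pos: [576.6, -314.7, 91.1]
tcp_rot: [-89.9, -0.0, 12.5]
ft_force: [0.2, -0.3, -7.8]
finger_gap: 11.0
```

Request:
arm_command:
  commands:
    - [0,[0,0,-0.04],[0,0,0]]
    - [0,[0,0,0],[0,0,0]]
    - [0,[0,0,0],[0,0,0]]

```text
time: 14.7
tool_pos: [576.9, -314.9, 90.3]
tcp_rot: [-89.9, -0.1, 12.5]
ft_force: [-0.1, 0.4, -8.4]
finger_gap: 10.9
```

Request:
arm_command:
  commands:
    - [0,[0,0,-0.04],[0,0,0]]
    - [0,[0,0,0],[0,0,0]]
    - [0,[0,0,0],[0,0,0]]

```text
time: 14.95
tool_pos: [577.3, -315.3, 90.3]
tcp_rot: [-90.0, -0.1, 12.5]
ft_force: [-0.4, 0.4, -9.0]
finger_gap: 10.4
```

Request:
arm_command:
  commands:
    - [0,[-0.02,0.01,-0.06],[0,0,0]]
    - [0,[0,0,0],[0,0,0]]

```text
time: 15.12
tool_pos: [577.6, -315.6, 90.3]
tcp_rot: [-90.1, -0.2, 12.5]
ft_force: [0.6, 1.0, -8.7]
finger_gap: 10.7
```

Request:
arm_command:
  commands:
    - [0,[-0.06,0.04,-0.05],[0,0,0]]
    - [0,[0,0,0],[0,0,0]]

```text
time: 15.28
tool_pos: [577.2, -315.3, 90.4]
tcp_rot: [-90.3, -0.4, 12.5]
ft_force: [-1.2, 0.0, -7.5]
finger_gap: 10.9
```

Request:
arm_command:
  commands:
    - [0,[-0.03,0.02,-0.08],[0.3,0.4,0]]
    - [0,[0,0,0],[0,0,0]]

```text
time: 15.45
tool_pos: [577.5, -315.9, 90.1]
tcp_rot: [-90.1, -0.2, 12.5]
ft_force: [-1.2, 0.8, -7.8]
finger_gap: 10.9
```

Request:
arm_command:
  commands:
    - [0,[-0.03,0.03,-0.08],[0.1,0.2,0]]
    - [0,[0,0,-0.05],[0,0,0]]

```text
time: 15.62
tool_pos: [577.7, -316.2, 89.9]
tcp_rot: [-90.1, -0.2, 12.4]
ft_force: [-9.5, 7.2, 10.8]
finger_gap: 10.9
```

It is on the floor, with the force reversed to +11 N. I let go and rise.

Request:
arm_command:
  commands:
    - [15,[-0.02,0.02,0.02],[0,0,0]]
    - [30,[0,0,0],[0,0,0]]
    - [50,[0,0,0],[0,0,0]]
    - [50,[0,0,0.1],[0,0,0]]
    - [50,[0,0,0.4],[0,0,0]]

```text
time: 16.03
tool_pos: [576.2, -314.7, 104.2]
tcp_rot: [-90.0, -0.0, 12.4]
ft_force: [-0.5, 0.6, -0.7]
finger_gap: 42.5
```

Request:
arm_command:
  commands:
    - [50,[0,0,0.7],[0,0,0]]
    - [50,[0,0,0.9],[0,0,0]]
    - [50,[0,0,0.9],[0,0,0]]
    - [50,[0,0,0.9],[0,0,0]]
    - [50,[0,0,0.9],[0,0,0]]

```text
time: 16.45
tool_pos: [572.4, -312.1, 235.2]
tcp_rot: [-89.5, 0.4, 12.5]
ft_force: [0.1, -0.5, 0.0]
finger_gap: 42.8
```

Request:
arm_command:
  commands:
    - [50,[-0.8,-0.5,0.4],[0,0,0]]
    - [50,[-0.8,-0.5,0.2],[0,0,0]]
    - [50,[-0.8,-0.5,0],[0,0,0]]
    - [50,[-0.8,-0.5,0],[0,0,0]]
    - [50,[0,0,0],[0,0,0]]

```text
time: 16.87
tool_pos: [478.1, -374.9, 271.8]
tcp_rot: [-90.5, -0.4, 12.8]
ft_force: [-0.3, 0.2, -0.0]
finger_gap: 42.6
```

```bash
python3 chk.py pics/done.png; python3 - <<'E'
from h import *
for n in('top','side'):
    a=cv2.imread(f'pics/{n}0.png');b=snapshot(n)
    for nm,im in(('before',a),('after',b)): print(n,nm,[(c.round(1).tolist(),int(k)) for c,k,p in blobs(masks(im)['orange'],10)])
    if n=='top': cv2.imwrite('pics/top_end.png',cv2.convertScaleAbs(b,alpha=1.5))
E
```

```text
[ 478.06837226 -374.89790113  271.82143814] [-90.49439791  -0.39461614  12.76223241] [-0.3099465   0.18260883 -0.01602555]
top 72
side 65
bar [ 490.  -332.6   88.7] 0.7 off u -0.2 v -1.1
top 99 u -88.1 v 31.7 74.2
side 115 u -197.6 v -93.9 -56.4
top before [([187.7, 209.0], 67), ([369.6, 217.7], 86), ([282.1, 225.4], 80), ([244.3, 255.6], 80)]
top after [([369.6, 217.7], 83), ([482.8, 220.4], 74), ([282.0, 225.3], 78), ([244.5, 255.7], 79)]
side before [([249.0, 143.8], 26), ([235.9, 177.4], 19), ([273.2, 187.1], 39), ([411.6, 219.7], 37), ([319.2, 228.4], 44)]
side after [([235.9, 177.4], 17), ([273.1, 187.0], 33), ([319.2, 228.1], 35), ([384.0, 302.8], 69)]
```

View pics/done.png

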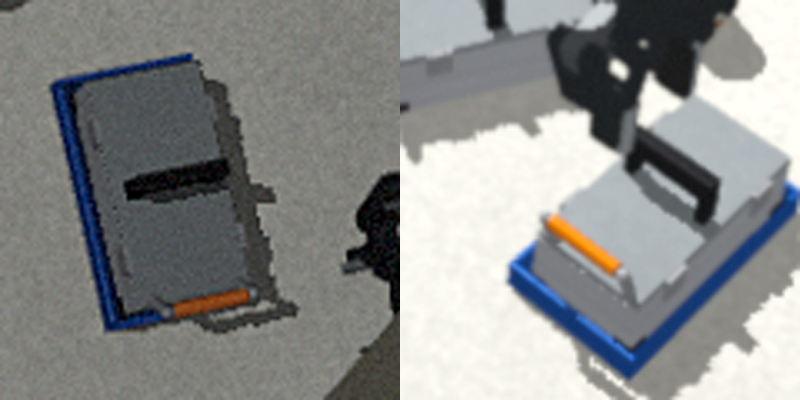

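View pics/top_end.png

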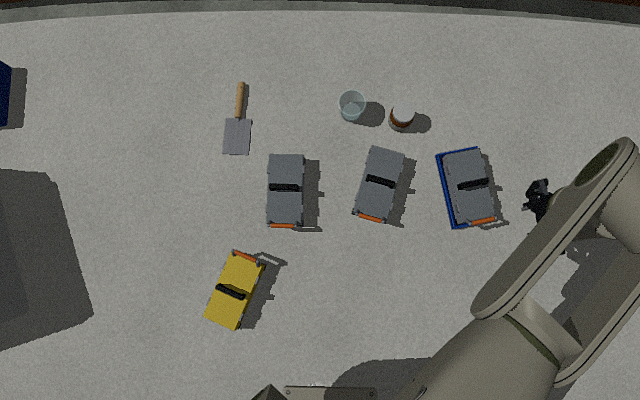

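The case is flat in the tray: its bar is at z = 88.7 mm (88 expected) and it is centred within about 1 mm. In the top view the two light cases are still at (286,190) and (381,183), and the spatula, beaker and jar are also where they were.

```bash
python3 -c "
from bench import *
print(hand_in())"
```

```text
the job is handed in; nothing more can be done
None
```

I found the full case, set it in the blue tray and handed the job in. It took about 17 s of the 72 s allowed.

- **Finding it:** I took the leftmost case (as the top camera sees it) by its orange bar, raised that end about 10 mm and held it for over a second. It pulled a steady 4.75 N, where a full case should pull 4.0–4.7 N and a light one at most 1.8 N. There was about 1.7 N of sideways drag in that reading, but not enough to confuse the two. I did not weigh the other two cases. Hanging from its handle, the case pulled 8–9 N, about 0.9 kg, which also fits only the full one.
- **Placing it:** In the last pictures the case sits flat in the tray, centred to about 1 mm. The bar is 88.7 mm above the bench, where 88 mm is expected. The gripper is open and clear.
- **Other objects:** The other two cases' bars are within 0.3 pixel of where they started. The jar, beaker and spatula look unmoved.
- **Less clean moments:** Each time I set the case down, the last small steps stuck and then overshot. The wrist read about 16 N downward on the bench and 11 N in the tray (about 20 N and 16 N with the sideways part). The case also slid about 2 mm on the bench while being weighed.

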